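# Slide the ink tote back into its bay

## Task

Put the plywood ink tote away: push it across the bench into the empty bay of the wooden fence, until it stands square against the back rail. It is heavy and stands on grippy rubber feet, so push only low down near its base, with the fingertips or the outside of the fingers, so that it slides and does not tip; do not lift it, drag it or touch it higher up or by its handle. Leave the bin in the other bay and everything else on the bench where it is, and finish with the hand clear.

Things in the scene. Friction and masses are not known exactly. Their poses are not given: they have to be found in the camera images.
- tote: Open plywood carry tote with two ink tins, 1.3 to 1.9 kg. Footprint 105 mm (its x) by 170 mm (its y); origin: its centre, at bench level; a half turn changes nothing. Four rubber feet 8 mm high, 30 mm either side of the middle in x, 68 mm in y. Outer long faces x = +-52.5 mm: flat slats 16 to 44 and 48 to 76 mm high. Outer end faces y = +-85 mm: flat boards, 105 mm wide, 8 to 80 mm high.
- tote_handle (a point): Middle of the tote's round handle bar: dia 18 mm, along the tote's y, 168 mm above its base, held by 46 mm wide ears of the end boards that rise to 185 mm; tins inside reach 92 mm. Not to be touched. The tote slides at a push of about 9 to 22 N; pushed within 40 mm of the bench it slides flat, pushed at the handle it tips over.
- fence: Brown wooden fence fixed to the bench: two bays side by side, open to the robot, one taken by the bin. Origin: middle of the front face of its back rail, at bench level; x points to the rail, y along it. Rail 465 mm long, 75 high, 15 thick. Three dividers 12 mm thick, 45 high, at y = -226.5, 0, 226.5 mm reach 70 mm out from the rail (x = -70 mm). Bays 214 mm wide, centres at y = +-113 mm.
- bay_sheet: Flat ink-stained sheet of paper 105 x 205 mm on the floor of the empty bay (no height to speak of; the tote slides over it). Origin: its centre, where the tote's origin lies when the tote is home against the rail in the middle of the bay. Its x points to the rail, its y along the rail.
- block_bin: Grey plastic bin 100 x 168 mm, 85 mm high, with wooden lino blocks standing in it up to 125 mm; about 2 kg. Stands in the other bay; origin: centre of its underside. To be left alone.
- ink_tin: Loose steel ink tin, dia 89 mm, 80 mm high, origin at its foot; stands to the left of the fence. To be left alone.
- ink_tube: Loose white ink tube standing on its cap, 52 mm thick, 161 mm high, origin at its foot; to the right of the fence. To be left alone.
- tin_lid: Loose steel tin lid lying flat, dia 92 mm, 10 mm high; between the robot and the tote. To be left alone.
- palette_knife: Loose palette knife lying flat, 275 mm long along its x (blade end +x), 17 mm high; between the robot and the tote, to the left. To be left alone.
- brayer: Loose ink roller, 130 mm wide and dia 40 mm, with a wooden handle, 205 mm long in all, lying on the low marble slab (12 mm high) at the left. To be left alone.

How it is judged:
At the end, for the whole second after the job is handed in: The tote stands flat and still on the bench in the empty bay, between the dividers, its middle no more than 8 mm short of the place where it touches the rail, and square to the rail within 4 degrees (0.07 rad) (x of tote in the frame of bay_sheet between -0.008 and 0.006 m and y of tote in the frame of bay_sheet between -0.026 and 0.026 m and angle between the x axis of tote and the x axis of fence, either way round below 0.07 rad and angle between tote's own z axis and vertical below 0.03 rad and linear speed of tote below 0.01 m/s and angular speed of tote below 0.05 rad/s).
It fails at once if the tote tips by more than 8 degrees (0.14 rad) (angle between tote's own z axis and vertical above 0.14 rad).
It fails at once if the tote is lifted off the bench (its underside rises more than 12 mm) (height (world z) of tote above 0.012 m).
It fails at once if the fingers push on the tote or touch its handle high up (grasp point more than 85 mm above the bench, while touching it) (contact force between the fingers and tote above 1 N and height (world z) of the grasp point above 0.085 m).
It fails at once if the bin in the other bay is moved more than 20 mm (distance of block_bin from where it was at the start of the episode above 0.02 m).
It fails at once if the ink tin, ink tube, tin lid, palette knife or brayer is moved more than 20 mm or the tube is knocked over (distance of any of ink_tin, ink_tube, tin_lid, palette_knife, brayer from where it was at the start of the episode above 0.02 m or angle between ink_tube's own z axis and vertical above 0.3 rad).
It also fails if it takes over 70 s, if anything falls off the work surface, if the arm or the gripper's body presses on something with over 40 N, if the wrist force passes 120 N, or if a joint passes its speed limit or range.

## Robot

A 7-joint arm with a two-finger parallel gripper is mounted at the origin on the work surface. World frame = base frame: x ahead of the robot, y to its left, z up, the work surface at z = 0. Lengths are in m, angles in rad, forces in N, time in s.
With the tool pointing down it reaches from about 0.425 to 0.875 m from the base axis. Payload 9.9 kg.
Tool frame: the origin (TCP) lies at the very end of the fingers, on their centre line; the grasp point (between the pads) lies 19 mm behind it; z points along the fingers, y is the direction in which the jaws open and shut (so a half turn about z gives the same grasp; the last joint's range is limited). The gripper opens to 85 mm and grips with 20 to 120 N. Pads are 22 mm wide; open, the fingers measure 114 mm over their backs; the gripper's body (76 mm by 85 mm) begins 54 mm behind the grasp point. The pads swing forward as they close: fully open they stand 13 mm farther back than shut.
Start: joints at [-1.22, 0.576, 0.025, 1.437, -0.015, 1.129, -0.057], TCP at [0.284, 0.612, 0.231] pointing down, gripper open.
Joint ranges: [-2.76, 2.76], [-0.34, 2.15], [-1.52, 1.57], [0.19, 2.46], [-1.09, 4.23], [0.17, 1.99], [-2.82, 2.82]. Speed limits (rad/s): [2.22, 2.22, 3.01, 3.01, 3.14, 3.14, 3.14].

## Interface

Orientations are given as a rotation vector (axis times angle).
In Python, from station import bot gives the robot as it stands. The module is installed in compiled form; this text tells all that it offers.
- The arm moves only by the tool apply_moves, never from a script. Its argument "deltas" is a list of rows, each a list of 7 numbers: the closure, from 0 (fully open) to 1 (shut), then the shift along the world's x, y, z as a fraction of full scale, then the turn, a rotation vector about the world's x, y, z as a fraction of full scale. A call has exactly 10 rows; each row is the pose to reach, as a shift and turn from the pose measured when the call began; what a row does not reach only later rows make up. Full scale, the value 1, is 200 mm for a shift and 0.5 rad for a turn. A row lasts 1/12 s, in which the tool goes at most 41.7 mm and 7.16 degrees, less where a joint would pass 70% of its speed; a pose out of reach is approached as far as the arm can. A call with a number of a shift or a turn outside -1 to 1 is refused whole. A call with a gripper value outside its range is refused whole. The fingers move at their own pace and stop on an object; "grip_force" is the grip in N (left out, the last holds). Time passes only in rows, so rows that repeat a pose let the fingers close, or fill a call up. It gives the time, the measured TCP pose, the force and the opening at its end, in the units of the state.
- bot.sense(): the state, without advancing time (a new reading comes with each control period).
- bot.get_image(name): name is "scene" or "top" or "wrist"; returns a dict with "color" (420x560x3 uint8, red, green, blue), "fx", "fy", "cx", "cy" (pixels), "rvec" (rotation vector, rad) and "tvec" (3), from world to camera coordinates, as OpenCV has them. Camera axes: x right, y down, z forward; pixel columns grow to the right and rows downward; lengths in m; the calibration is good to about 2 mm. A picture is of the moment at which its call begins. There is no depth.
- bot.sign_off(): hands the job in, once; it reports no verdict.
Trained networks look in the newest picture that a camera, given by its name, has taken for a name from the list of things; names that differ only in an ending like _2 or _b are one class to them, and where a whole thing is asked for, a point or a joint stands for the part that bears it (a point fixed in the world has none). Each returns a list of dicts, best first, with "p" (0 to 1); they miss things now and then, are a little off and sometimes report something else, mostly with a low value. They report only what shows in the picture. A call takes as long as a camera call.
- bot.spot_in(query, camera): "location" ([x, y, z] in m, in world coordinates, good to about 4 mm: the middle of the surface that is visible of it).
The state is a dict: "clock": time; "qpos": joint angles; "qvel": joint speeds; "joint_efforts": joint torques, N m; "eef_pos": TCP position; "orientation": TCP orientation; "force": force on the tool from outside, world axes, zero at the start; "moment": the same for the moment, N m; "grip_width": opening from 0.0 (shut) to 1.0 (fully open).
Only numpy, scipy, OpenCV 4.12 (cv2) and the standard library are available. Lean on these libraries where they do the work, as an engineer would, in place of code of your own. Each camera call takes 0.05 s, during which the arm holds its last target.

## Working session

There is one attempt and no reset: what is moved stays moved. The work goes in short steps, Python scripts to look and compute and a tool call to move; the robot and the scene stay as the last step left them, time stands still between calls to the robot, and variables do not carry over. Pictures are saved under pics/ and viewed, and the job is handed in when it is done.

Besides the shell and the picture viewer there is one more tool, called as a command line: name --pt "numbers of a row" for each row, then --argument value for the rest. apply_moves: Moves the arm, as the interface text tells. Shift numbers are shares of 200 mm and turn numbers shares of 0.5 rad, none past 1 either way. Its arguments: {"type":"object","properties":{"deltas":{"type":"array"},"grip_force":{"type":"number"}},"required":["deltas"]}

```bash
mkdir -p pics; ls; cat > h.py <<'E'
import numpy as np, cv2
from station import bot
def snap(cam,fn):
    im=bot.get_image(cam); cv2.imwrite('pics/'+fn,im['color'][:,:,::-1]); return im
def proj(im,P):
    K=np.array([[im['fx'],0,im['cx']],[0,im['fy'],im['cy']],[0,0,1.]])
    return cv2.projectPoints(np.array(P,float).reshape(-1,3),np.array(im['rvec'],float),np.array(im['tvec'],float),K,None)[0].reshape(-1,2)
def unproj(im,px,z=0):
    R=cv2.Rodrigues(np.array(im['rvec'],float))[0]; t=np.array(im['tvec'],float)
    px=np.array(px,float).reshape(-1,2)
    d=np.c_[(px[:,0]-im['cx'])/im['fx'],(px[:,1]-im['cy'])/im['fy'],np.ones(len(px))]@R
    c=-R.T@t
    return c+d*((z-c[2])/d[:,2])[:,None]
E
python3 - <<'E'
from h import *
np.set_printoptions(precision=4,suppress=True)
print(bot.sense())
for c in('top','scene'): snap(c,c+'0.png')
for c in('top','scene'):
  for q in('tote','tote_handle','fence','bay_sheet','block_bin','ink_tin','ink_tube','tin_lid','palette_knife','brayer'):
    for d in bot.spot_in(q,c)[:2]: print(c,q,np.array(d['location']),round(d['p'],2))
E
```

```text
pics
{'clock': 0.0, 'qpos': array([-1.2198,  0.5765,  0.0248,  1.4379, -0.015 ,  1.129 , -0.0565]), 'qvel': array([-0.0002,  0.0009, -0.0012,  0.0016,  0.0009,  0.0006,  0.0016]), 'joint_efforts': array([ -0.0002, -76.5755,   2.2496, -28.5967,   0.0151,   0.0125,
        -0.0001]), 'eef_pos': array([0.2841, 0.6118, 0.2305]), 'orientation': array([-0.6774, -3.0674,  0.0026]), 'force': array([0.4123, 0.6099, 0.345 ]), 'moment': array([0.065 , 0.02  , 0.0315]), 'grip_width': 1.001115793825187}
top tote [ 0.566  -0.0845  0.0903] 0.58
top tote_handle [ 0.567  -0.0822  0.0951] 0.77
top tote_handle [ 0.7269 -0.1241  0.0007] 0.43
top fence [ 0.7808 -0.0667  0.056 ] 0.86
top bay_sheet [ 0.727  -0.1238 -0.0008] 0.61
top block_bin [0.7238 0.1046 0.0946] 0.92
top ink_tin [0.6638 0.3729 0.0858] 0.71
top ink_tube [ 0.6288 -0.3331  0.1197] 0.67
top tin_lid [ 0.366  -0.2193  0.0084] 0.86
top palette_knife [0.3273 0.2087 0.0135] 0.71
scene tote [ 0.5945 -0.0829  0.0883] 0.73
scene tote_handle [ 0.5951 -0.0847  0.0885] 0.93
scene fence [ 0.7954 -0.0132  0.0481] 0.68
scene fence [ 0.642  -0.337   0.1009] 0.57
scene bay_sheet [ 0.7067 -0.1212  0.0054] 0.79
scene block_bin [0.7477 0.1071 0.0979] 0.96
scene ink_tin [0.6867 0.3707 0.0819] 0.6
scene ink_tube [ 0.6434 -0.3364  0.1017] 0.58
scene tin_lid [ 0.642  -0.3394  0.1044] 0.71
scene tin_lid [ 0.3667 -0.2159  0.0104] 0.55
scene palette_knife [0.3617 0.1994 0.0132] 0.56
scene brayer [0.4484 0.52   0.0432] 0.68
```

View pics/top0.png

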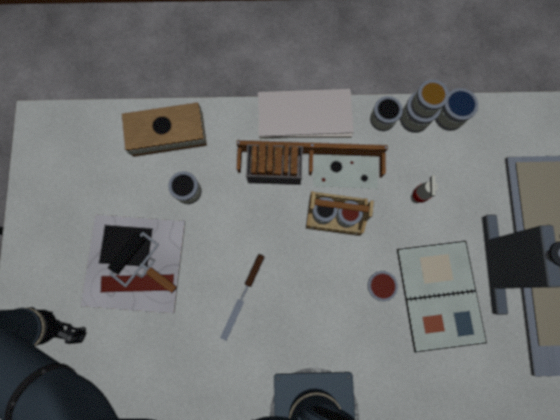

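View pics/scene0.png

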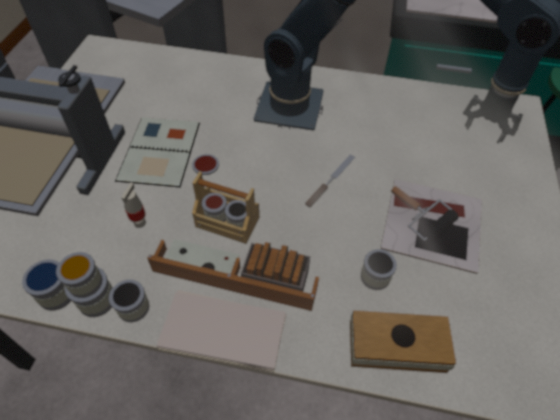

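The top view shows the tote at about (340,213), slightly rotated, and the fence rail at row ~147 from col 237 to 387. The sheet is at (345,172) in the right bay and the bin is in the left bay. I'll zoom in to measure the corners.

```bash
python3 - <<'E'
import cv2
a=cv2.imread('pics/top0.png')[130:250,225:405]; cv2.imwrite('pics/tc.png',cv2.resize(a,None,fx=4.4,fy=4.4,interpolation=cv2.INTER_CUBIC))
a=cv2.imread('pics/scene0.png')[165:310,140:330]; cv2.imwrite('pics/sc.png',cv2.resize(a,None,fx=4,fy=4,interpolation=cv2.INTER_CUBIC))
E
```

```text
(no output)
```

View pics/tc.png

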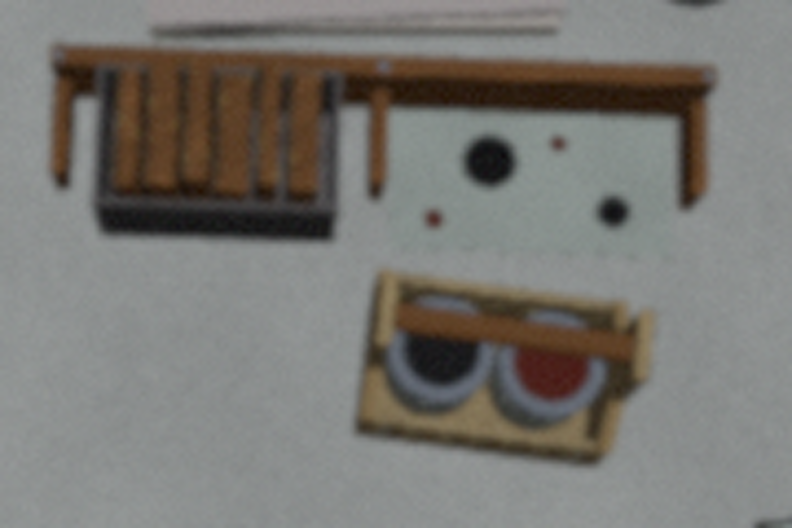

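View pics/sc.png

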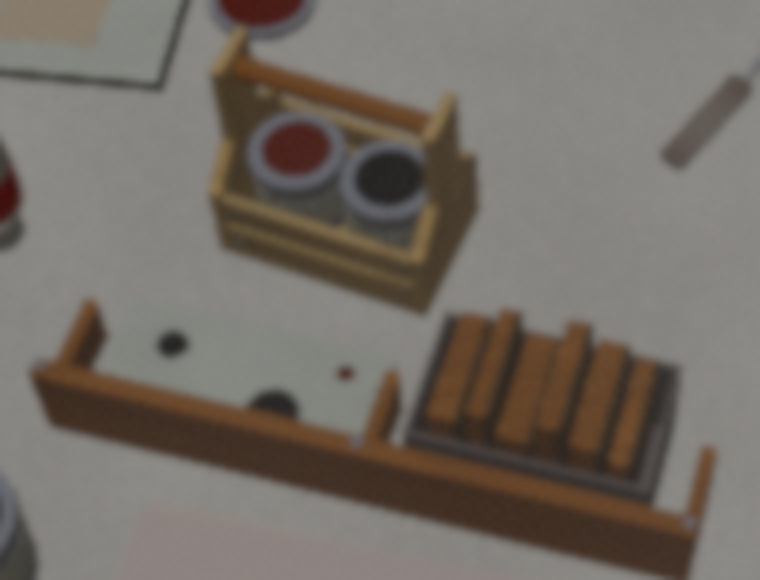

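```bash
cat > fit.py <<'E'
from h import *
from scipy.optimize import least_squares
def c2w(p,o): return np.array(p,float)@np.array([[np.cos(o[2]),np.sin(o[2]),0],[-np.sin(o[2]),np.cos(o[2]),0],[0,0,1]])+np.array([o[0],o[1],0])
def fit(views,x0):
    f=lambda o: np.concatenate([(proj(im,c2w(P,o))-np.array(px)).ravel() for im,P,px in views])
    s=least_squares(f,x0,loss='soft_l1'); return s.x,f(s.x)
E
python3 - <<'E'
from fit import *
np.set_printoptions(precision=4,suppress=True)
T=bot.get_image('top'); S=bot.get_image('scene')
tp=lambda L:np.array(L)/4.4+[225,130]-.4
sp=lambda L:np.array(L)/4+[140,165]-.4
# tote (x fwd, y left)
tote=[(T,[(.0525,.085,.08),(-.0525,.085,.08),(-.0525,-.085,.08),(.0525,-.085,.08)],tp([(383,268),(357,432),(605,460),(628,303)])),
 (S,[(.0525,-.085,.08),(.0525,-.085,.008),(.0525,.085,.08),(.0525,.085,.008),(-.0525,.085,.08)],sp([(214,195),(222,246),(425,262),(424,312),(477,155)]))]
o,r=fit(tote,[.57,-.08,0]); print('tote',o); print(r.reshape(-1,2))
for v in tote: print(fit([v],[.57,-.08,0])[0])
fen=[(T,[(.015,.2325,.075),(.015,-.2325,.075),(0,-.2325,.075),(-.07,.2265,.045),(-.07,0,.045),(-.07,-.2265,.045)],tp([(55,44),(717,68),(713,85),(62,183),(376,192),(693,205)])),
 (S,[(.015,-.2325,.075),(.015,-.2325,0),(.015,.2325,.075),(-.07,-.2265,.045),(-.07,0,.045),(-.07,.2265,.045)],sp([(32,372),(52,425),(692,530),(90,302),(392,372),(708,450)]))]
of,r=fit(fen,[.79,0,0]); print('fence',of); print(r.reshape(-1,2))
for v in fen: print(fit([v],[.79,0,0])[0])
sh=[(T,[(.0525,-.1025,0),(-.0525,.1025,0),(-.0525,-.1025,0)],tp([(675,118),(392,243),(668,258)]))]
os,r=fit(sh,[.72,-.12,0]); print('sheet',os,r.reshape(-1,2))
print('expected sheet from fence',c2w([(-.0525,-.113,0)],of))
B=[(sx,sy,z) for sx in(.0525,-.0525) for sy in(.085,-.085) for z in(.008,.08)]
F=[(.015,.2325,.075),(.015,-.2325,.075),(0,-.2325,.075),(0,.2325,.075),(0,.2325,0),(0,-.2325,0)]+[(-.07,y,z) for y in(.2265,0,-.2265) for z in(0,.045)]
D=[(a,b,0) for a in(.0525,-.0525) for b in(.1025,-.1025)]
for nm,im,k,off in(('top',T,4.4,(225,130)),('scene',S,4,(140,165))):
    a=cv2.imread(f'pics/{nm}0.png'); 
    a=cv2.resize(a[off[1]:off[1]+145,off[0]:off[0]+190],None,fx=k,fy=k,interpolation=cv2.INTER_CUBIC)
    for P,oo,c in((B,o,(0,0,255)),(F,of,(0,255,0)),(D,os,(255,0,255))):
        for q in (proj(im,c2w(P,oo))+.4-off)*k: cv2.circle(a,(int(q[0]),int(q[1])),4,c,1)
    cv2.imwrite(f'pics/ov_{nm}.png',a)
for c in ('tin_lid','palette_knife'): print(c,[ (np.array(d['location']),d['p']) for d in bot.spot_in(c,'top')])
E
```

```text
tote [ 0.5747 -0.0795 -0.163 ]
[[-1.4732  0.6229]
 [-0.2301 -2.1913]
 [ 0.9657 -0.36  ]
 [-0.4622  0.6437]
 [-1.5541 -1.2024]
 [-0.3881  0.2204]
 [-0.571  -0.2376]
 [ 0.6833  1.0584]
 [ 0.5402 -0.7139]]
[ 0.5745 -0.0805 -0.1688]
[ 0.5751 -0.0788 -0.1605]
fence [ 0.7791 -0.0132 -0.0531]
[[-1.4335  0.4369]
 [ 0.0557 -0.008 ]
 [ 1.0275  0.8097]
 [-1.5372 -1.527 ]
 [ 0.346  -1.1572]
 [ 1.5488 -1.6965]
 [-1.5595 -0.1622]
 [-0.9853  0.2842]
 [ 1.0269  1.0783]
 [ 0.5906 -1.3996]
 [ 0.3824 -1.1581]
 [ 0.4831 -2.0192]]
[ 0.7773 -0.0127 -0.0507]
[ 0.7812 -0.0134 -0.0592]
sheet [ 0.725  -0.126  -0.0742] [[-0.1647  0.1605]
 [-0.6588 -0.104 ]
 [ 1.0096 -0.0668]]
expected sheet from fence [[ 0.7206 -0.1232  0.    ]]
tin_lid [(array([ 0.364 , -0.218 ,  0.0107]), 0.79)]
palette_knife [(array([0.3231, 0.2086, 0.0102]), 0.57), (array([ 0.5627, -0.0824,  0.0925]), 0.43)]
```

View pics/ov_top.png

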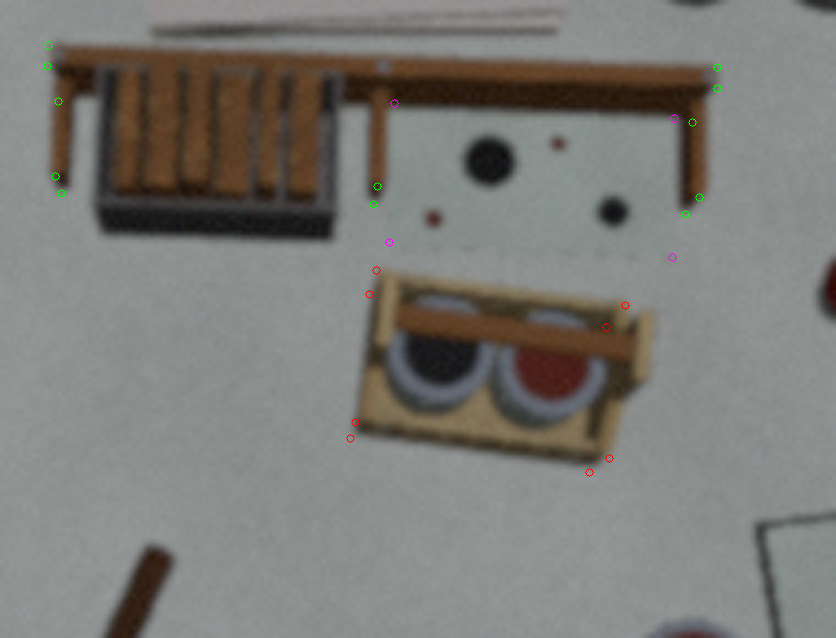

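View pics/ov_scene.png

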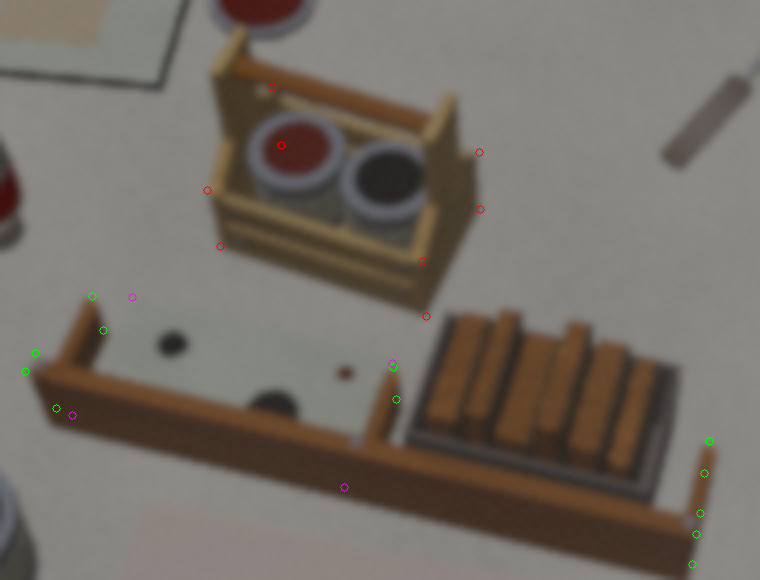

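Tote is at (0.575, -0.080), yaw -0.165. The fence yaw is about -0.053 and home is about (0.722, -0.124). I'll push the rear long face with both open fingertips, the tool tilted back, keeping low. First I move over at height.

apply_moves --pt "0 0.04 -0.1 0 0 0 0.05" --pt "0 0.08 -0.2 0 0 0 0.1" --pt "0 0.12 -0.3 0 0 0 0.16" --pt "0 0.16 -0.4 0 0 0 0.22" --pt "0 0.2 -0.5 0 0 0 0.28" --pt "0 0.24 -0.6 0 0 0 0.34" --pt "0 0.28 -0.7 0 0 0 0.4" --pt "0 0.32 -0.8 0 0 0 0.45" --pt "0 0.36 -0.9 0 0 0 0.5" --pt "0 0.4 -1 0 0 0 0.54"

```text
clock: 2.13
eef_pos: [0.3647, 0.4112, 0.2314]
orientation: [0.256, 3.131, 0.0]
force: [-0.3, 0.5, -0.5]
grip_width: 1.002
```

apply_moves --pt "0 0.04 -0.1 0 0 0 0" --pt "0 0.08 -0.2 0 0 0 0" --pt "0 0.12 -0.3 0 0 0 0" --pt "0 0.16 -0.4 0 0 0 0" --pt "0 0.2 -0.5 0 0 0 0" --pt "0 0.24 -0.6 0 0 0 0" --pt "0 0.28 -0.7 0 0 0 0" --pt "0 0.32 -0.8 0 0 0 0" --pt "0 0.36 -0.9 0 0 0 0" --pt "0 0.4 -1 0 0 0 0"

```text
clock: 2.97
eef_pos: [0.4451, 0.2102, 0.2317]
orientation: [0.257, 3.13, 0.001]
force: [0.5, -0.0, 0.4]
grip_width: 1.0
```

apply_moves --pt "0 0.01 -0.1 0 0 0 0" --pt "0 0.02 -0.2 0 0 0 0" --pt "0 0.03 -0.3 0 0 0 0" --pt "0 0.04 -0.4 0 0 0 0" --pt "0 0.05 -0.5 0 0 0 0" --pt "0 0.06 -0.6 0 0 0 0" --pt "0 0.07 -0.7 0 0 0 0" --pt "0 0.08 -0.8 0 0 0 0" --pt "0 0.09 -0.9 0 0 0 0" --pt "0 0.1 -1 0 0 0 0"

```text
clock: 3.8
eef_pos: [0.4651, 0.0093, 0.2319]
orientation: [0.256, 3.13, 0.001]
force: [0.3, -1.0, -0.5]
grip_width: 0.998
```

apply_moves --pt "0 0 -0.05 0 -0.013 -0.08 0" --pt "0 0 -0.1 0 -0.026 -0.16 0" --pt "0 0 -0.15 0 -0.04 -0.24 0" --pt "0 0 -0.2 0 -0.053 -0.32 0" --pt "0 0 -0.25 0 -0.066 -0.4 0" --pt "0 0 -0.3 0 -0.08 -0.48 0" --pt "0 0 -0.35 0 -0.1 -0.58 0" --pt "0 0 -0.4 0 -0.11 -0.66 0" --pt "0 0 -0.4 0 -0.13 -0.74 0" --pt "0 0 -0.4 0 -0.13 -0.79 0"

```text
clock: 4.63
eef_pos: [0.4645, -0.0712, 0.232]
orientation: [0.225, 2.73, -0.045]
force: [0.6, -0.0, -0.4]
grip_width: 0.999
```

```bash
python3 - <<'E'
from h import *
s=bot.sense(); print(s['eef_pos'],s['qpos'],cv2.Rodrigues(s['orientation'])[0].round(3))
E
```

```text
[ 0.46447941 -0.0712407   0.2320421 ] [-0.15347614  0.09947957  0.17565859  2.29831455  0.11473407  0.3476991
  1.32411438] [[-0.907  0.164  0.388]
 [ 0.151  0.987 -0.063]
 [-0.393  0.001 -0.92 ]]
```

apply_moves --pt "0 0 0 -0.1 0 0 0" --pt "0 0 0 -0.2 0 0 0" --pt "0 0 0 -0.3 0 0 0" --pt "0 0 0 -0.4 0 0 0" --pt "0 0 0 -0.5 0 0 0" --pt "0 0 0 -0.6 0 0 0" --pt "0 0 0 -0.7 0 0 0" --pt "0 0 0 -0.8 0 0 0" --pt "0 0 0 -0.9 0 0 0" --pt "0 0 0 -0.95 0 0 0"

```text
clock: 5.47
eef_pos: [0.4243, -0.0893, 0.0827]
orientation: [0.174, 2.89, -0.176]
force: [-1.1, -1.1, -2.2]
grip_width: 0.999
```

```bash
python3 - <<'E'
from h import *
s=bot.sense(); print(s['eef_pos'],s['qpos'])
for c,o in(('scene',(120,100)),('top',(250,150)),('wrist',None)):
    im=snap(c,c+'1.png')
    if o:
        a=cv2.imread(f'pics/{c}1.png')[o[1]:o[1]+130,o[0]:o[0]+170]; cv2.imwrite(f'pics/{c}1c.png',cv2.resize(a,None,fx=4,fy=4,interpolation=cv2.INTER_CUBIC))
E
```

```text
[ 0.42431619 -0.08934422  0.08274968] [ 0.49070228  0.46002269 -0.70158716  2.43785595  1.34905347  0.46476316
  0.05431119]
```

View pics/scene1c.png

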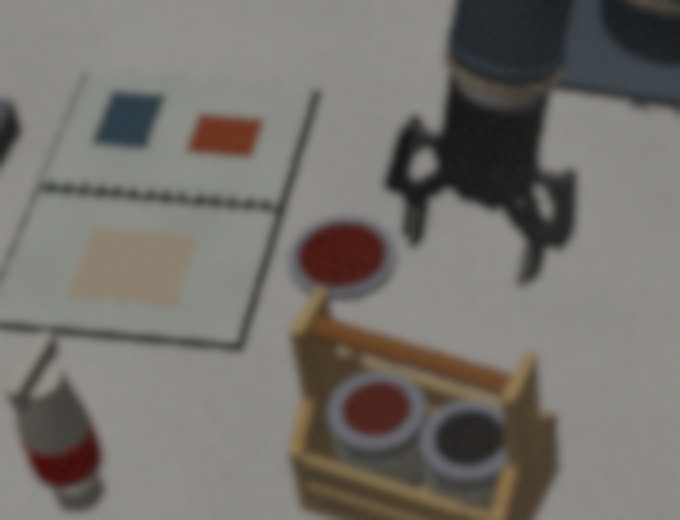

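View pics/wrist1.png

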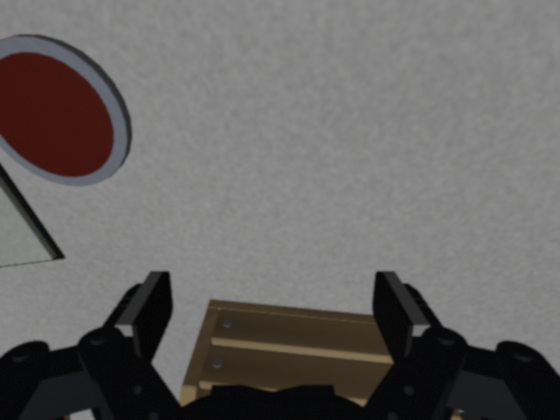

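The tilt ran the arm into its inner reach limit (joint 4 near 2.46). The wrist view shows the tote untouched. I'll go up and ease the tilt to 0.2.

```bash
cat > tgt.py <<'E'
from h import *
from scipy.spatial.transform import Rotation as Ro
def target(yaw,tilt):
    R0=Ro.from_matrix([[-1,0,0],[0,1,0],[0,0,-1]])
    return Ro.from_euler('z',yaw)*Ro.from_euler('y',-tilt)*R0
def show(p,yaw,tilt):
    s=bot.sense(); d=(target(yaw,tilt)*Ro.from_rotvec(s['orientation']).inv()).as_rotvec()/.5
    print('shift',((np.array(p)-s['eef_pos'])/.2).round(3),'turn',d.round(3))
    print(s['eef_pos'].round(4),s['force'].round(1),'q',s['qpos'].round(3))
E
python3 -c "
from tgt import *
show([.485,-.065,.2],-.165,.2)"
```

```text
shift [0.311 0.118 0.598] turn [ 0.211  0.053 -0.066]
[ 0.4228 -0.0887  0.0804] [-0.5 -0.2 -0.5] q [ 0.489  0.464 -0.696  2.437  1.342  0.459  0.062]
```

apply_moves --pt "0.3 0 0 0.15 0 0 0" --pt "0.3 0.02 0 0.3 0 0 0" --pt "0.3 0.06 0.02 0.45 0.03 0.01 0" --pt "0.3 0.12 0.04 0.6 0.06 0.02 -0.02" --pt "0.3 0.18 0.06 0.6 0.1 0.03 -0.04" --pt "0.3 0.24 0.08 0.6 0.14 0.04 -0.05" --pt "0.3 0.3 0.1 0.6 0.17 0.05 -0.06" --pt "0.3 0.31 0.12 0.6 0.21 0.053 -0.066" --pt "0.3 0.31 0.12 0.6 0.21 0.053 -0.066" --pt "0.3 0.31 0.12 0.6 0.21 0.053 -0.066"

```text
clock: 6.45
eef_pos: [0.4845, -0.065, 0.2009]
orientation: [0.242, 2.931, -0.028]
force: [-0.0, 0.5, -1.0]
grip_width: 0.7
```

```bash
python3 -c "
from tgt import *
show([.485,-.065,.2],-.165,.2)"
```

```text
shift [ 0.003  0.    -0.004] turn [0.005 0.002 0.001]
[ 0.4845 -0.065   0.2009] [-0.   0.5 -1. ] q [ 0.74   0.349 -0.95   2.108  0.554  0.702  0.847]
```

apply_moves --pt "0.3 0 0 -0.1 0 0 0" --pt "0.3 0 0 -0.2 0 0 0" --pt "0.3 0 0 -0.3 0 0 0" --pt "0.3 0 0 -0.4 0 0 0" --pt "0.3 0 0 -0.5 0 0 0" --pt "0.3 0 0 -0.6 0 0 0" --pt "0.3 0 0 -0.6 0 0 0" --pt "0.3 0 0 -0.6 0 0 0" --pt "0.3 0 0 -0.6 0 0 0" --pt "0.3 0 0 -0.6 0 0 0"

```text
clock: 7.28
eef_pos: [0.485, -0.0651, 0.0822]
orientation: [0.243, 2.929, -0.028]
force: [0.3, -0.7, -1.4]
grip_width: 0.701
```

```bash
python3 -c "
from tgt import *
show([.485,-.065,.02],-.165,.2)"
```

```text
shift [-0.     0.001 -0.311] turn [0.006 0.006 0.001]
[ 0.485  -0.0651  0.0822] [ 0.3 -0.7 -1.4] q [ 0.479  0.51  -0.657  2.261  0.971  0.434  0.435]
```

apply_moves --pt "0.3 0 0 -0.04 0 0 0" --pt "0.3 0 0 -0.08 0 0 0" --pt "0.3 0 0 -0.12 0 0 0" --pt "0.3 0 0 -0.16 0 0 0" --pt "0.3 0 0 -0.2 0 0 0" --pt "0.3 0 0 -0.24 0 0 0" --pt "0.3 0 0 -0.28 0 0 0" --pt "0.3 0 0 -0.31 0 0 0" --pt "0.3 0 0 -0.31 0 0 0" --pt "0.3 0 0 -0.31 0 0 0"

```text
clock: 8.12
eef_pos: [0.4855, -0.0653, 0.0209]
orientation: [0.243, 2.928, -0.028]
force: [-0.2, -0.1, 0.4]
grip_width: 0.698
```

```bash
python3 - <<'E'
from tgt import *
show([.515,-.07,.02],-.165,.2)
for c,o in(('scene',(120,120)),):
    im=snap(c,c+'2.png')
    a=cv2.imread(f'pics/{c}2.png')[o[1]:o[1]+130,o[0]:o[0]+170]; cv2.imwrite(f'pics/{c}2c.png',cv2.resize(a,None,fx=4,fy=4,interpolation=cv2.INTER_CUBIC))
snap('wrist','wrist2.png')
E
```

```text
shift [ 0.148 -0.023 -0.004] turn [0.006 0.008 0.001]
[ 0.4855 -0.0653  0.0209] [-0.2 -0.1  0.4] q [ 0.315  0.608 -0.437  2.316  1.385  0.29   0.031]
```

View pics/scene2c.png

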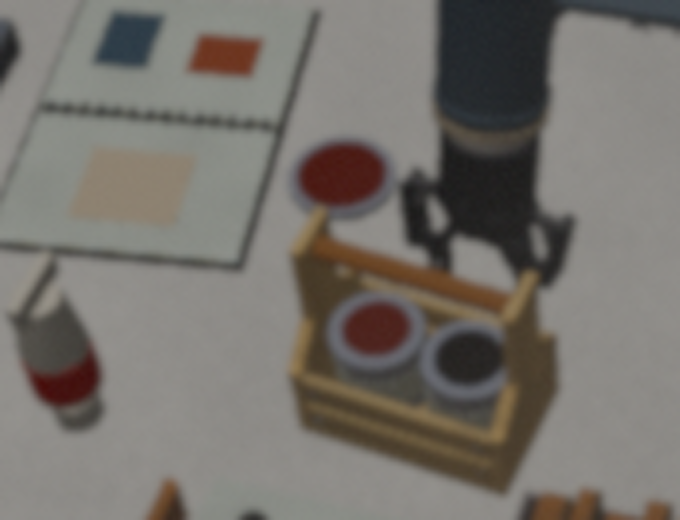

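View pics/wrist2.png

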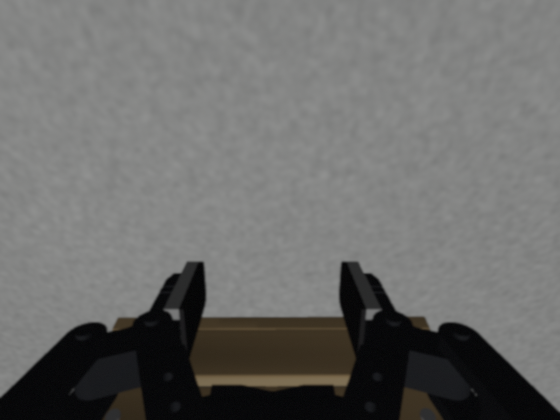

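The wrist view shows the slat parallel to the finger line and centred (tote spans cols 115–428, fingers centred at 272). Next I approach slowly to contact.

apply_moves --pt "0.3 0.012 -0.002 0 0 0 0" --pt "0.3 0.025 -0.004 0 0 0 0" --pt "0.3 0.037 -0.006 0 0 0 0" --pt "0.3 0.05 -0.008 0 0 0 0" --pt "0.3 0.062 -0.01 0 0 0 0" --pt "0.3 0.075 -0.012 0 0 0 0" --pt "0.3 0.087 -0.014 0 0 0 0" --pt "0.3 0.1 -0.016 0 0 0 0" --pt "0.3 0.112 -0.018 0 0 0 0" --pt "0.3 0.125 -0.02 0 0 0 0"

```text
clock: 9.05
eef_pos: [0.5107, -0.0693, 0.021]
orientation: [0.243, 2.927, -0.028]
force: [0.6, 0.1, -0.0]
grip_width: 0.703
```

apply_moves --pt "0.3 0.007 -0.001 0 0 0 0" --pt "0.3 0.014 -0.002 0 0 0 0" --pt "0.3 0.021 -0.003 0 0 0 0" --pt "0.3 0.028 -0.004 0 0 0 0" --pt "0.3 0.035 -0.006 0 0 0 0" --pt "0.3 0.042 -0.007 0 0 0 0" --pt "0.3 0.05 -0.008 0 0 0 0" --pt "0.3 0.05 -0.008 0 0 0 0" --pt "0.3 0.05 -0.008 0 0 0 0" --pt "0.3 0.05 -0.008 0 0 0 0"

```text
clock: 9.88
eef_pos: [0.5188, -0.0707, 0.0205]
orientation: [0.242, 2.93, -0.029]
force: [-7.7, 2.0, 4.2]
grip_width: 0.696
```

apply_moves --pt "0.3 0.02 -0.007 0 0 0 0" --pt "0.3 0.04 -0.014 0 0 0 0" --pt "0.3 0.06 -0.022 0 0 0 0" --pt "0.3 0.08 -0.03 0 0 0 0" --pt "0.3 0.1 -0.038 0 0 0 0" --pt "0.3 0.12 -0.046 0 0 0 0" --pt "0.3 0.14 -0.053 0 0 0 0" --pt "0.3 0.16 -0.06 0 0 0 0" --pt "0.3 0.18 -0.068 0 0 0 0" --pt "0.3 0.2 -0.076 0 0 0 0"

```text
clock: 10.72
eef_pos: [0.5508, -0.0827, 0.0187]
orientation: [0.236, 2.942, -0.027]
force: [-33.2, 12.4, 22.0]
grip_width: 0.7
```

```bash
python3 - <<'E'
from tgt import *
show([.67,-.12,.02],-.053,.2)
for c,o in(('scene',(140,165)),('top',(225,130))):
    im=snap(c,c+'3.png')
    a=cv2.imread(f'pics/{c}3.png')[o[1]:o[1]+130,o[0]:o[0]+180]; cv2.imwrite(f'pics/{c}3c.png',cv2.resize(a,None,fx=4.4,fy=4.4,interpolation=cv2.INTER_CUBIC))
snap('wrist','wrist3.png')
E
```

```text
shift [ 0.596 -0.186  0.007] turn [ 0.004 -0.02   0.215]
[ 0.5508 -0.0827  0.0187] [-33.2  12.4  22. ] q [ 0.421  0.682 -0.557  2.133  1.089  0.422  0.402]
```

View pics/scene3c.png

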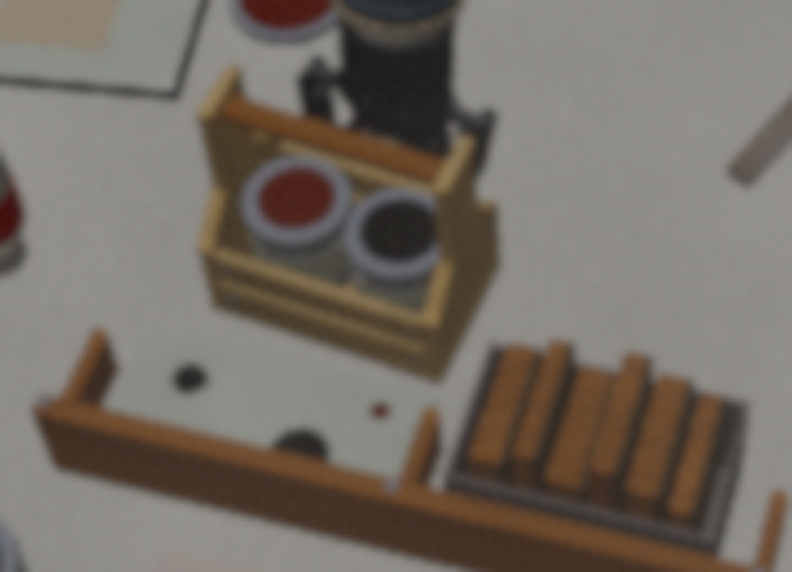

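View pics/top3c.png

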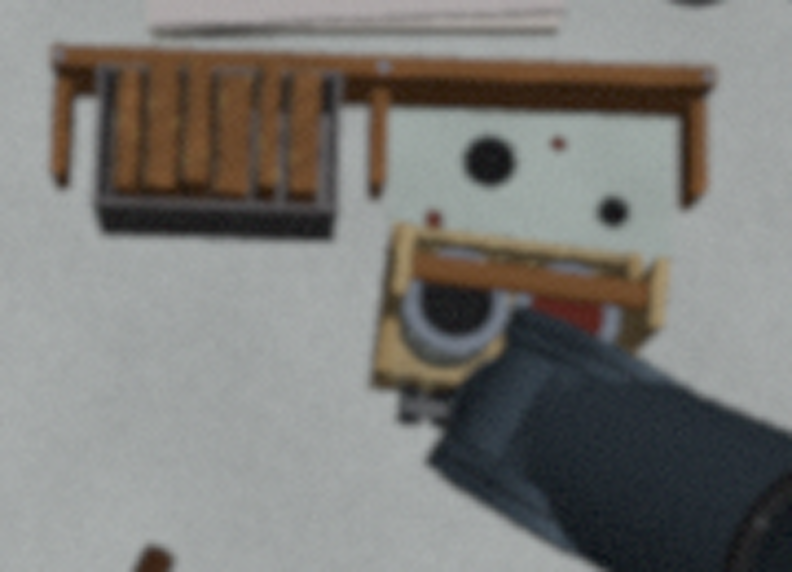

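View pics/wrist3.png

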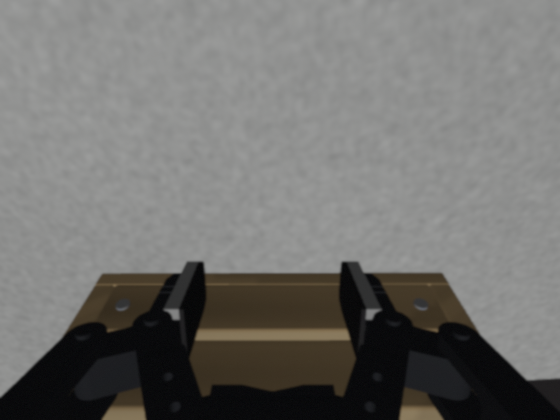

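The tote slid flat and stuck with the hand, moving about 32 mm forward and 12 mm right. I continue with a slight upward correction and start turning.

apply_moves --pt "0.3 0.03 -0.012 0.012 0 0 0.01" --pt "0.3 0.06 -0.025 0.014 0 0 0.02" --pt "0.3 0.08 -0.035 0.014 0 0 0.02" --pt "0.3 0.1 -0.045 0.014 0 0 0.03" --pt "0.3 0.12 -0.055 0.014 0 0 0.03" --pt "0.3 0.14 -0.065 0.014 0 0 0.04" --pt "0.3 0.16 -0.075 0.014 0 0 0.04" --pt "0.3 0.18 -0.085 0.014 0 0 0.05" --pt "0.3 0.2 -0.095 0.014 0 0 0.05" --pt "0.3 0.22 -0.105 0.014 0 0 0.06"

```text
clock: 11.7
eef_pos: [0.592, -0.103, 0.0195]
orientation: [0.191, 2.951, -0.021]
force: [-13.4, 5.6, -2.0]
grip_width: 0.701
```

```bash
python3 - <<'E'
from tgt import *
show([.665,-.121,.02],-.053,.2)
for c,o in(('scene',(140,165)),('top',(225,130))):
    im=snap(c,c+'4.png')
    a=cv2.imread(f'pics/{c}4.png')[o[1]:o[1]+130,o[0]:o[0]+180]; cv2.imwrite(f'pics/{c}4c.png',cv2.resize(a,None,fx=4.4,fy=4.4,interpolation=cv2.INTER_CUBIC))
snap('wrist','wrist4.png')
E
```

```text
shift [ 0.365 -0.09   0.003] turn [ 0.002 -0.031  0.153]
[ 0.592  -0.103   0.0195] [-13.4   5.6  -2. ] q [ 0.495  0.734 -0.63   2.013  0.995  0.513  0.591]
```

View pics/scene4c.png

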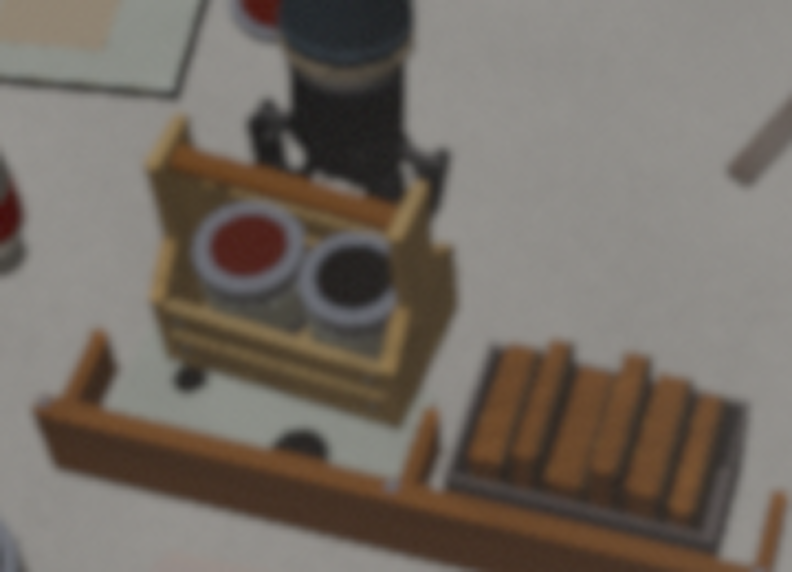

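View pics/top4c.png

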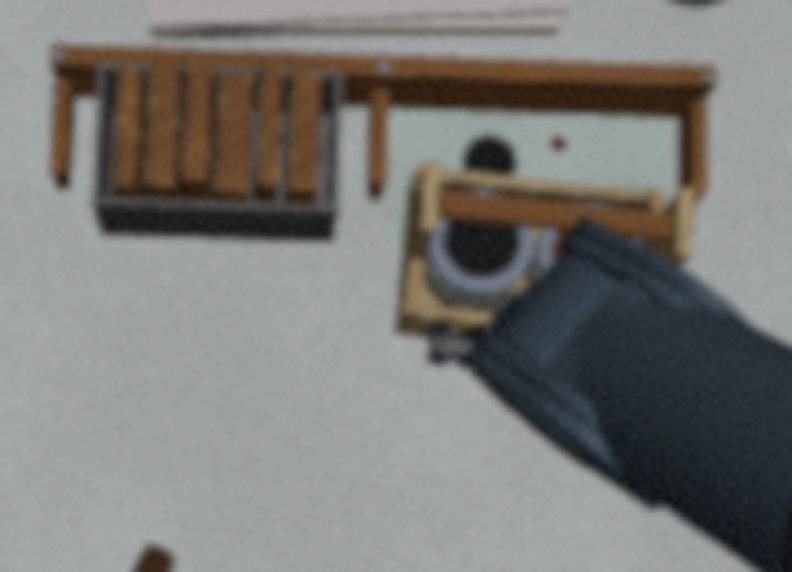

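View pics/wrist4.png

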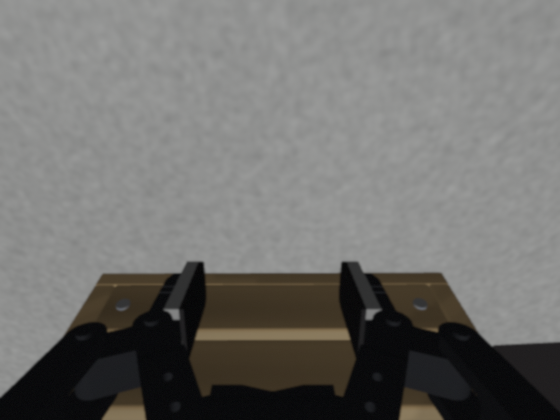

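Clean slide at 13 N, and the tote is just entering the bay clear of both dividers. I continue while squaring it up.

apply_moves --pt "0.3 0.03 -0.008 0.004 0 0 0.015" --pt "0.3 0.05 -0.014 0.005 0 0 0.03" --pt "0.3 0.07 -0.02 0.005 0 0 0.04" --pt "0.3 0.09 -0.026 0.005 0 0 0.05" --pt "0.3 0.11 -0.032 0.005 0 0 0.06" --pt "0.3 0.13 -0.038 0.005 0 0 0.075" --pt "0.3 0.15 -0.043 0.005 0 0 0.09" --pt "0.3 0.17 -0.048 0.005 0 0 0.1" --pt "0.3 0.19 -0.052 0.005 0 0 0.11" --pt "0.3 0.21 -0.055 0.005 0 0 0.12"

```text
clock: 12.68
eef_pos: [0.6263, -0.1141, 0.0181]
orientation: [0.103, 2.969, -0.017]
force: [-35.7, 4.4, 22.1]
grip_width: 0.701
```

```bash
python3 - <<'E'
from tgt import *
show([.665,-.121,.02],-.053,.2)
for c,o in(('scene',(140,165)),('top',(225,130))):
    im=snap(c,c+'5.png')
    a=cv2.imread(f'pics/{c}5.png')[o[1]:o[1]+130,o[0]:o[0]+180]; cv2.imwrite(f'pics/{c}5c.png',cv2.resize(a,None,fx=4.4,fy=4.4,interpolation=cv2.INTER_CUBIC))
snap('wrist','wrist5.png')
E
```

```text
shift [ 0.194 -0.035  0.009] turn [ 0.007 -0.059  0.033]
[ 0.6263 -0.1141  0.0181] [-35.7   4.4  22.1] q [ 0.535  0.788 -0.688  1.905  0.94   0.602  0.752]
```

View pics/scene5c.png

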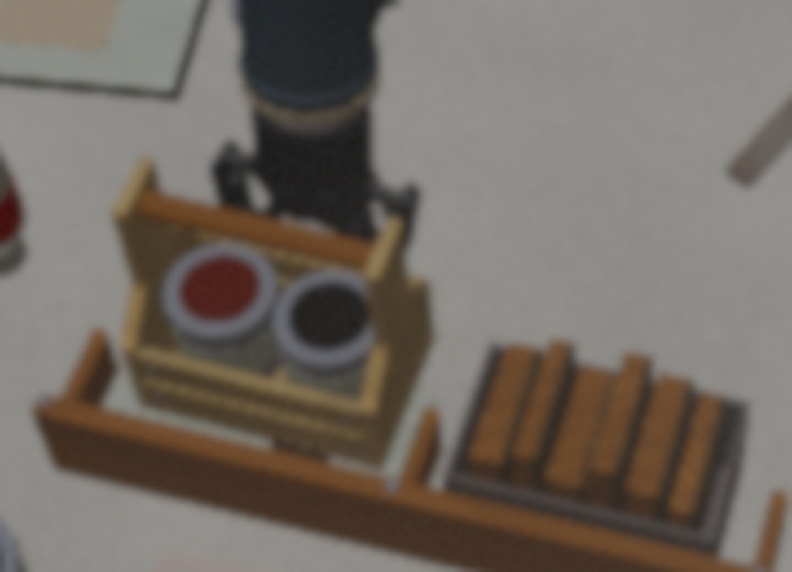

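View pics/top5c.png

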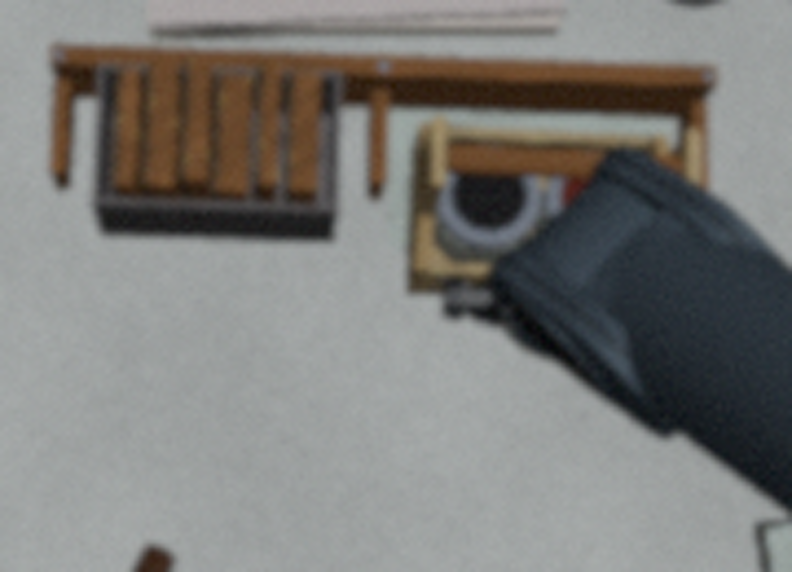

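View pics/wrist5.png

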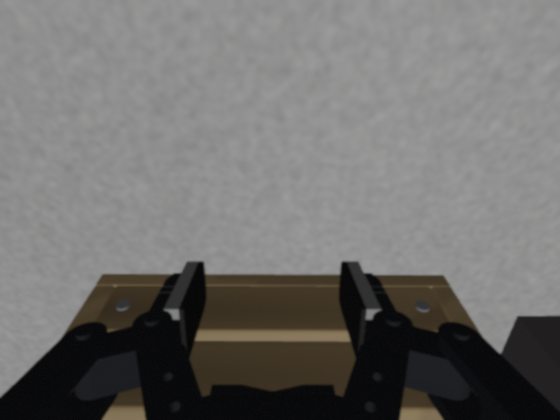

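apply_moves --pt "0.3 0.02 -0.004 0.013 0 -0.01 0.005" --pt "0.3 0.035 -0.008 0.015 0 -0.02 0.01" --pt "0.3 0.05 -0.012 0.015 0 -0.03 0.015" --pt "0.3 0.065 -0.016 0.015 0 -0.04 0.02" --pt "0.3 0.08 -0.02 0.015 0 -0.04 0.025" --pt "0.3 0.095 -0.023 0.015 0 -0.04 0.03" --pt "0.3 0.11 -0.026 0.015 0 -0.04 0.033" --pt "0.3 0.12 -0.028 0.015 0 -0.04 0.033" --pt "0.3 0.13 -0.03 0.015 0 -0.04 0.033" --pt "0.3 0.14 -0.032 0.015 0 -0.04 0.033"

```text
clock: 13.67
eef_pos: [0.6488, -0.1201, 0.0187]
orientation: [0.077, 2.96, -0.014]
force: [-23.9, 4.1, 9.5]
grip_width: 0.698
```

```bash
python3 - <<'E'
from tgt import *
show([.665,-.121,.02],-.053,.2)
for c,o in(('scene',(140,165)),('top',(225,130))):
    im=snap(c,c+'6.png')
    a=cv2.imread(f'pics/{c}6.png')[o[1]:o[1]+130,o[0]:o[0]+180]; cv2.imwrite(f'pics/{c}6c.png',cv2.resize(a,None,fx=4.4,fy=4.4,interpolation=cv2.INTER_CUBIC))
E
```

```text
shift [ 0.081 -0.005  0.007] turn [ 0.008 -0.038 -0.001]
[ 0.6488 -0.1201  0.0187] [-23.9   4.1   9.5] q [ 0.544  0.811 -0.702  1.851  0.931  0.627  0.804]
```

View pics/scene6c.png

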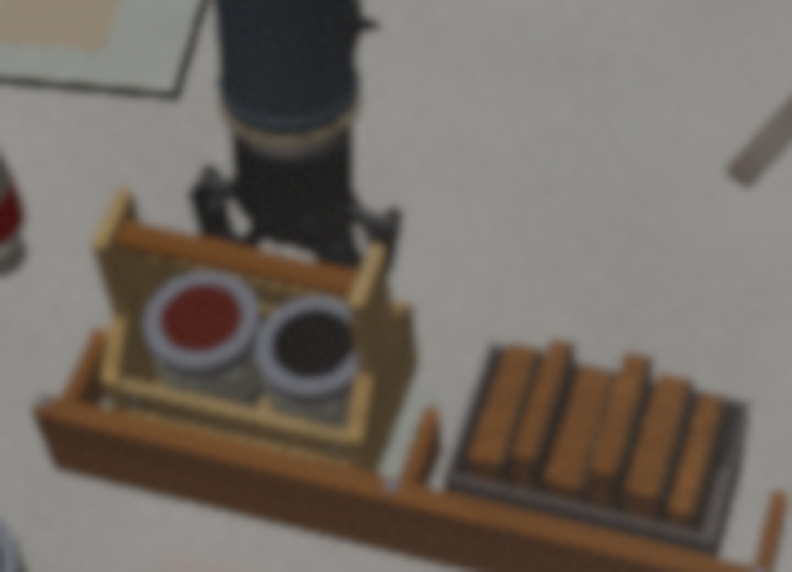

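View pics/top6c.png

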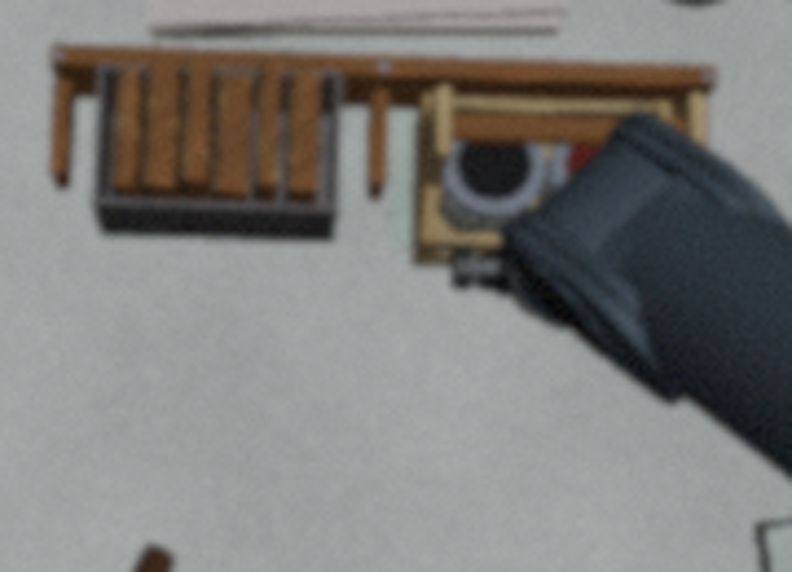

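apply_moves --pt "0.3 0.01 -0.001 0.005 0 -0.02 0" --pt "0.3 0.018 -0.001 0.008 0 -0.03 0" --pt "0.3 0.026 -0.002 0.008 0 -0.03 0" --pt "0.3 0.034 -0.002 0.008 0 -0.03 0" --pt "0.3 0.042 -0.003 0.008 0 -0.03 0" --pt "0.3 0.05 -0.003 0.008 0 -0.03 0" --pt "0.3 0.056 -0.003 0.008 0 -0.03 0" --pt "0.3 0.06 -0.003 0.008 0 -0.03 0" --pt "0.3 0.06 -0.003 0.008 0 -0.03 0" --pt "0.3 0.06 -0.003 0.008 0 -0.03 0"

```text
clock: 14.6
eef_pos: [0.65, -0.1203, 0.0182]
orientation: [0.076, 2.963, -0.019]
force: [-49.4, 4.6, 35.9]
grip_width: 0.697
```

```bash
python3 - <<'E'
from tgt import *
show([.665,-.121,.02],-.053,.2)
E
```

```text
shift [ 0.075 -0.004  0.009] turn [ 0.014 -0.045 -0.002]
[ 0.65   -0.1203  0.0182] [-49.4   4.6  35.9] q [ 0.541  0.813 -0.702  1.846  0.93   0.634  0.806]
```

Force rose to 49 N with only 1 mm of motion: either the rail, or jamming from downforce. I'll measure before pushing harder.

```bash
python3 - <<'E'
from fit import *
for c,o in(('scene',(150,200)),('top',(305,135))):
    im=snap(c,c+'7.png')
    a=cv2.imread(f'pics/{c}7.png')[o[1]:o[1]+80,o[0]:o[0]+105]; a=cv2.resize(a,None,fx=7.5,fy=7.5,interpolation=cv2.INTER_CUBIC)
    for off,col in((0,(0,255,0)),(-.014,(0,0,255))):
        e=.053; o2=[.722+off*np.cos(e)+.005*np.sin(e),-.124-off*np.sin(e)+.005,-e]
        P=[(.0525,.085,.08),(.0525,-.085,.08),(-.0525,.085,.08),(-.0525,.085,.008),(.023,.085,.185),(-.023,.085,.185),(.023,-.085,.185)]
        for q in (proj(im,c2w(P,o2))+.4-o)*7.5: cv2.circle(a,(int(q[0]),int(q[1])),5,col,2)
    cv2.imwrite(f'pics/{c}7c.png',a)
E
```

```text
(no output)
```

View pics/scene7c.png

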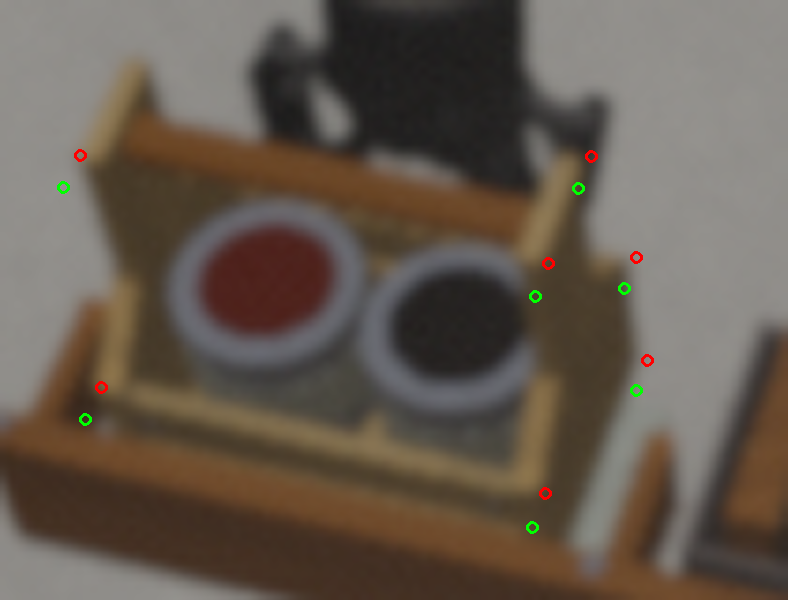

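View pics/top7c.png

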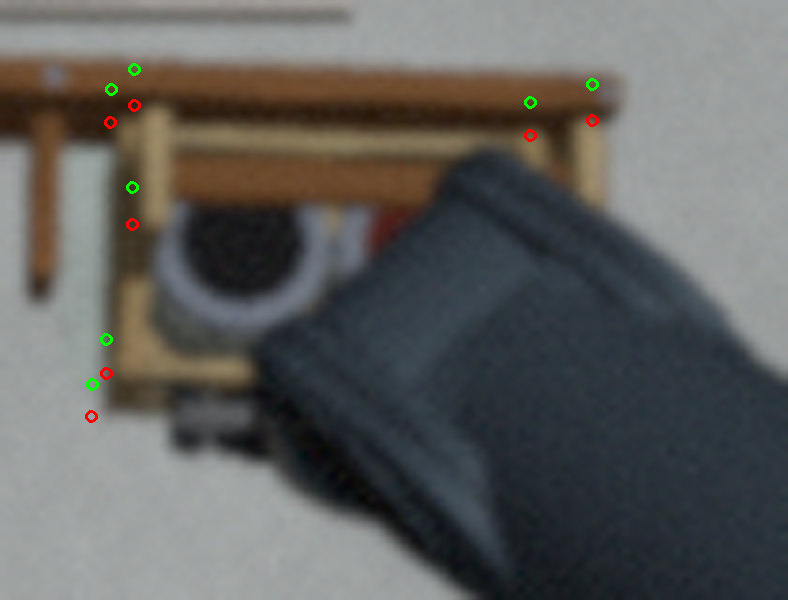

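The tote is still about 14 mm short (it matches the red overlay), so this is downforce jamming, not the rail. It's centred in the bay. I'll relieve the downforce by raising z and push on.

apply_moves --pt "0.3 0.0 0 0.015 0 0 0" --pt "0.3 0.0 0 0.025 0 0 0" --pt "0.3 0.015 -0.001 0.028 0 0 0" --pt "0.3 0.025 -0.001 0.028 0 0 0" --pt "0.3 0.035 -0.002 0.028 0 0 0" --pt "0.3 0.045 -0.002 0.028 0 0 0" --pt "0.3 0.055 -0.003 0.028 0 0 0" --pt "0.3 0.065 -0.003 0.028 0 0 0" --pt "0.3 0.07 -0.004 0.028 0 0 0" --pt "0.3 0.07 -0.004 0.028 0 0 0"

```text
clock: 15.53
eef_pos: [0.6534, -0.1207, 0.0222]
orientation: [0.074, 2.981, -0.025]
force: [-48.9, 4.9, 37.5]
grip_width: 0.7
```

```bash
python3 - <<'E'
from tgt import *
show([.665,-.121,.02],-.053,.2)
E
```

```text
shift [ 0.058 -0.002 -0.011] turn [ 0.021 -0.081 -0.004]
[ 0.6534 -0.1207  0.0222] [-48.9   4.9  37.5] q [ 0.542  0.819 -0.718  1.817  0.901  0.678  0.837]
```

```bash
python3 - <<'E'
from tgt import *
s=bot.sense(); print(s['force'],s['moment'],s['qvel'].round(3),s['joint_efforts'].round(1))
snap('wrist','wrist8.png')
c,o='scene',(150,190)
im=snap(c,c+'8.png')
a=cv2.imread(f'pics/{c}8.png')[o[1]:o[1]+80,o[0]:o[0]+105]; cv2.imwrite(f'pics/{c}8c.png',cv2.resize(a,None,fx=7.5,fy=7.5,interpolation=cv2.INTER_CUBIC))
E
```

```text
[-48.87754166   4.91427117  37.52773017] [0.79670943 8.71845088 0.06484044] [-0.     0.003  0.004 -0.005  0.009 -0.014 -0.003] [ -2.9 -63.8 -11.5 -38.2   6.6 -10.9  -0.1]
```

View pics/scene8c.png

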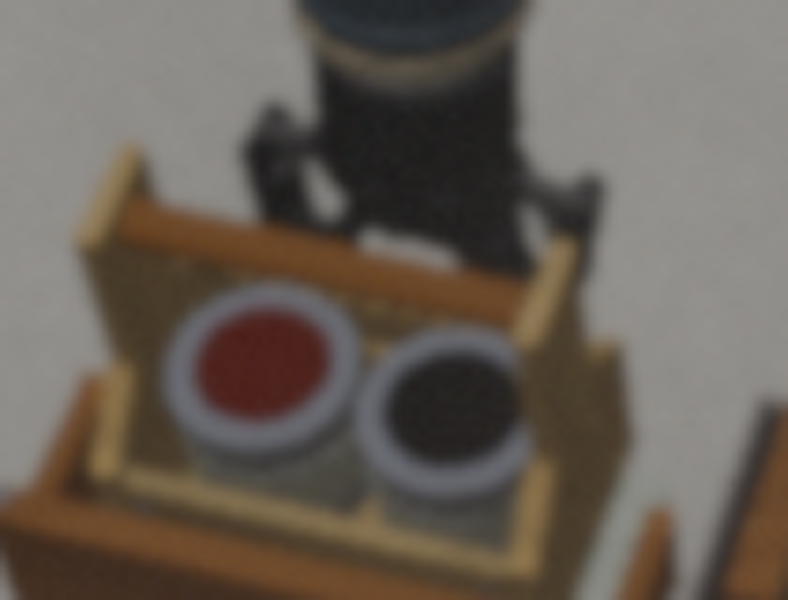

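View pics/wrist8.png

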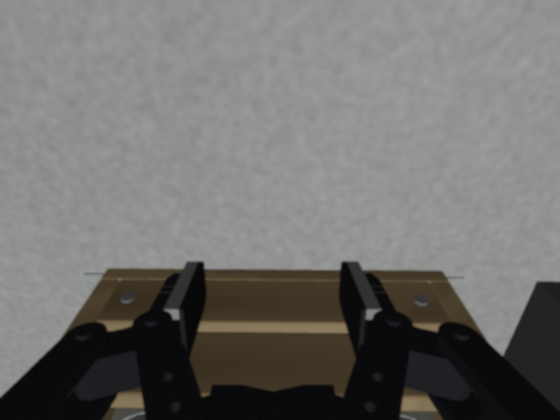

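The wrist view now shows the sheet's rear edge (thin line at row ~273, cols 85–463), nearly under the tote's rear edge (row ~269, cols 107–441). So the tote is centred and close to home. I'll measure the gap.

```bash
python3 - <<'E'
from fit import *
np.set_printoptions(precision=4,suppress=True)
im=snap('wrist','w9.png')
a=cv2.imread('pics/w9.png')[255:345,70:290]; cv2.imwrite('pics/w9c.png',cv2.resize(a,None,fx=3.6,fy=3.6,interpolation=cv2.INTER_CUBIC))
a=cv2.imread('pics/w9.png')[255:345,290:510]; cv2.imwrite('pics/w9d.png',cv2.resize(a,None,fx=3.6,fy=3.6,interpolation=cv2.INTER_CUBIC))
print('sheet corners',unproj(im,[(85,273),(463,277)],0))
print('tote base z8',unproj(im,[(107,269),(441,270)],.008))
print('slat bottom z16',unproj(im,[(105,281),(444,281)],.016))
E
```

```text
sheet corners [[ 0.6681 -0.2234  0.    ]
 [ 0.6792 -0.0195  0.    ]]
tote base z8 [[ 0.6597 -0.2054  0.008 ]
 [ 0.6674 -0.0364  0.008 ]]
slat bottom z16 [[ 0.6608 -0.2033  0.016 ]
 [ 0.6676 -0.0382  0.016 ]]
```

View pics/w9c.png

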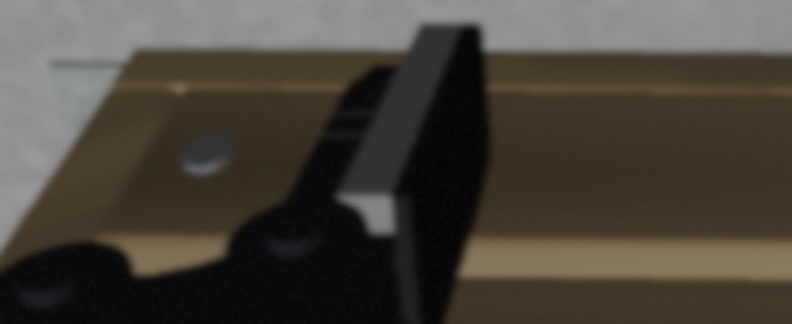

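View pics/w9d.png

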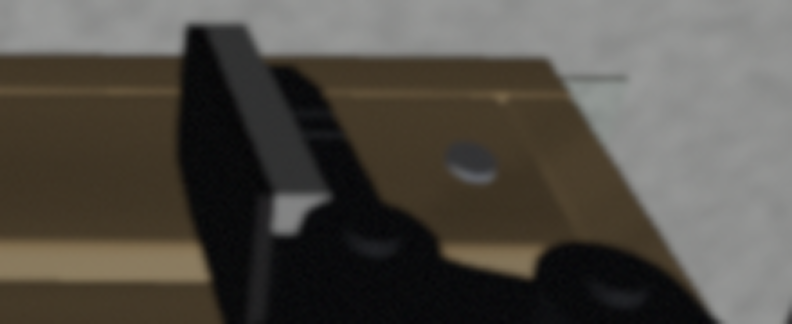

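Measured from the wrist image: tote is 10 mm short, yaw -0.045 against the sheet's -0.054, lateral offset under 1 mm. I back off to release the stored downforce, then re-push with z rising to compensate for the sag.

apply_moves --pt "0.3 -0.02 0.001 0 0.01 -0.04 0" --pt "0.3 -0.04 0.002 0 0.02 -0.08 0" --pt "0.3 -0.06 0.003 0 0.02 -0.08 0" --pt "0.3 -0.06 0.003 -0.01 0.02 -0.08 0" --pt "0.3 -0.06 0.003 -0.02 0.02 -0.08 0" --pt "0.3 -0.06 0.003 -0.02 0.02 -0.08 0" --pt "0.3 -0.06 0.003 -0.02 0.02 -0.08 0" --pt "0.3 -0.06 0.003 -0.02 0.02 -0.08 0" --pt "0.3 -0.06 0.003 -0.02 0.02 -0.08 0" --pt "0.3 -0.06 0.003 -0.02 0.02 -0.08 0"

```text
clock: 16.52
eef_pos: [0.6421, -0.1201, 0.0182]
orientation: [0.075, 2.94, -0.008]
force: [0.3, -0.6, 0.1]
grip_width: 0.7
```

```bash
python3 - <<'E'
from tgt import *
show([.652,-.121,.02],-.053,.2)
E
```

```text
shift [ 0.049 -0.004  0.009] turn [ 0.001  0.001 -0.003]
[ 0.6421 -0.1201  0.0182] [ 0.3 -0.6  0.1] q [ 0.546  0.797 -0.688  1.888  0.961  0.581  0.771]
```

apply_moves --pt "0.3 0.02 -0.001 0 0 0 0" --pt "0.3 0.04 -0.002 0 0 0 0" --pt "0.3 0.055 -0.003 0 0 0 0" --pt "0.3 0.07 -0.004 0.005 0 0 0" --pt "0.3 0.085 -0.005 0.01 0 0 0" --pt "0.3 0.1 -0.005 0.015 0 0 0" --pt "0.3 0.11 -0.006 0.018 0 0 0" --pt "0.3 0.12 -0.006 0.021 0 0 0" --pt "0.3 0.13 -0.007 0.024 0 0 0" --pt "0.3 0.14 -0.007 0.027 0 0 0"

```text
clock: 17.35
eef_pos: [0.6631, -0.1215, 0.0199]
orientation: [0.076, 2.954, -0.01]
force: [-22.5, 3.5, -4.2]
grip_width: 0.7
```

```bash
cat > m.py <<'E'
import sys
from tgt import *
show([.665,-.121,.02],-.053,.2)
n=sys.argv[1]
snap('wrist',f'w{n}.png'); a=cv2.imread(f'pics/w{n}.png')[245:325,70:500]; cv2.imwrite(f'pics/w{n}c.png',cv2.resize(a,(790,440),interpolation=cv2.INTER_CUBIC))
E
python3 m.py 10
```

```text
shift [0.009 0.003 0.001] turn [ 0.002 -0.027 -0.003]
[ 0.6631 -0.1215  0.0199] [-22.5   3.5  -4.2] q [ 0.545  0.824 -0.71   1.817  0.921  0.643  0.826]
```

View pics/w10c.png

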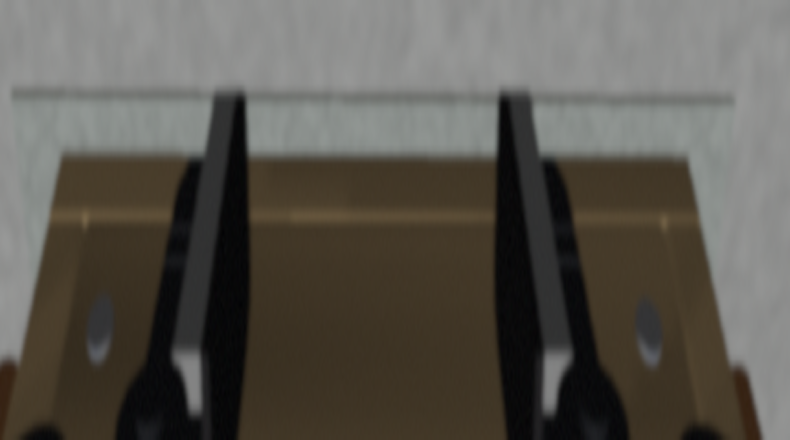

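```bash
python3 - <<'E'
from h import *
np.set_printoptions(precision=4,suppress=True)
im=bot.get_image('wrist')
f=lambda L:np.array([(70+u/1.837,245+v/5.5) for u,v in L])
for n,L,z in(('sheet',[(12,90),(735,98)],0),('tote8',[(63,153),(687,157)],.008),('tote16',[(50,213),(697,219)],.016)):
    p=unproj(im,f(L),z); d=p[1]-p[0]; print(n,p.mean(0),'w',np.linalg.norm(d),'yaw',-np.arctan2(d[0],d[1]))
E
```

```text
sheet [ 0.673  -0.1212  0.    ] w 0.20487706029968838 yaw -0.0550102041390748
tote8 [ 0.6736 -0.1209  0.008 ] w 0.17035843855858193 yaw -0.053044637313897997
tote16 [ 0.6736 -0.1213  0.016 ] w 0.16966428383694082 yaw -0.05431439832460021
```

Home within about 1 mm and square. One gentle nudge to confirm seating against the rail, then withdraw.

apply_moves --pt "0.3 0.01 0 0.005 0 0 0" --pt "0.3 0.02 -0.001 0.008 0 0 0" --pt "0.3 0.03 -0.001 0.01 0 0 0" --pt "0.3 0.035 -0.002 0.012 0 0 0" --pt "0.3 0.04 -0.002 0.012 0 0 0" --pt "0.3 0.045 -0.002 0.012 0 0 0" --pt "0.3 0.045 -0.002 0.012 0 0 0" --pt "0.3 0.045 -0.002 0.012 0 0 0" --pt "0.3 0.045 -0.002 0.012 0 0 0" --pt "0.3 0.045 -0.002 0.012 0 0 0"

```text
clock: 18.28
eef_pos: [0.6636, -0.1217, 0.0186]
orientation: [0.076, 2.97, -0.012]
force: [-28.6, 2.6, 6.0]
grip_width: 0.701
```

apply_moves --pt "0.3 -0.03 0.002 0 0 0 0" --pt "0.3 -0.06 0.003 0 0 0 0" --pt "0.3 -0.1 0.005 0 0 0 0" --pt "0.3 -0.16 0.01 0 0 0 0" --pt "0.3 -0.24 0.012 0 0 0 0" --pt "0.3 -0.32 0.016 0 0 0 0" --pt "0.3 -0.4 0.02 0 0 0 0" --pt "0.3 -0.45 0.02 0 0 0 0" --pt "0.3 -0.45 0.02 0.05 0 0 0" --pt "0.3 -0.45 0.02 0.1 0 0 0"

```text
clock: 19.12
eef_pos: [0.5735, -0.1177, 0.0392]
orientation: [0.075, 2.969, -0.013]
force: [0.3, 0.6, 0.1]
grip_width: 0.703
```

apply_moves --pt "0.3 0 0 0.1 0 0.05 0" --pt "0.3 0 0 0.2 0 0.1 0" --pt "0.3 0 0 0.3 0 0.15 0" --pt "0.3 0 0 0.4 0 0.2 0" --pt "0.3 0 0 0.5 0 0.25 0" --pt "0.3 0 0 0.6 0 0.3 0" --pt "0.3 0 0 0.7 0 0.35 0" --pt "0.3 0 0 0.8 0 0.4 0" --pt "0.3 0 0 0.9 0 0.4 0" --pt "0.3 0 0 0.95 0 0.4 0"

```text
clock: 19.95
eef_pos: [0.5751, -0.1174, 0.2319]
orientation: [-0.077, -3.116, 0.021]
force: [1.0, 0.7, -0.3]
grip_width: 0.7
```

apply_moves --pt "0.3 0 0.08 0 0 0 0" --pt "0.3 0 0.16 0 0 0 0" --pt "0.3 0 0.25 0 0 0 0" --pt "0.3 0 0.35 0 0 0 0" --pt "0.3 0 0.45 0 0 0 0" --pt "0.3 0 0.55 0 0 0 0" --pt "0.3 0 0.65 0 0 0 0" --pt "0.3 0 0.75 0 0 0 0" --pt "0.3 0 0.85 0 0 0 0" --pt "0.3 0 0.95 0 0 0 0"

```text
clock: 20.78
eef_pos: [0.5753, 0.0734, 0.2318]
orientation: [-0.078, -3.118, 0.022]
force: [-0.3, -0.4, -0.4]
grip_width: 0.697
```

```bash
python3 - <<'E'
from fit import *
np.set_printoptions(precision=4,suppress=True)
S=snap('scene','s12.png');T=snap('top','t12.png')
a=cv2.imread('pics/t12.png')[130:250,225:405]; cv2.imwrite('pics/t12c.png',cv2.resize(a,None,fx=4.4,fy=4.4,interpolation=cv2.INTER_CUBIC))
for q in('tote','block_bin','ink_tin','ink_tube','tin_lid','palette_knife','brayer'):
  for c in('top','scene'):
    for d in bot.spot_in(q,c)[:1]: print(c,q,np.array(d['location']),round(d['p'],2))
E
```

```text
top block_bin [0.6932 0.1726 0.0659] 0.46
scene block_bin [0.7476 0.1125 0.097 ] 0.74
top ink_tin [0.6656 0.3743 0.0843] 0.76
scene ink_tin [0.685  0.3737 0.0848] 0.81
scene ink_tube [ 0.6426 -0.3373  0.1075] 0.97
scene tin_lid [ 0.366  -0.2169  0.0113] 0.56
top palette_knife [0.3268 0.2106 0.0112] 0.76
scene palette_knife [0.3648 0.2003 0.0122] 0.83
top brayer [0.4389 0.5202 0.0446] 0.63
scene brayer [0.4461 0.5196 0.0413] 0.6
```

View pics/t12c.png

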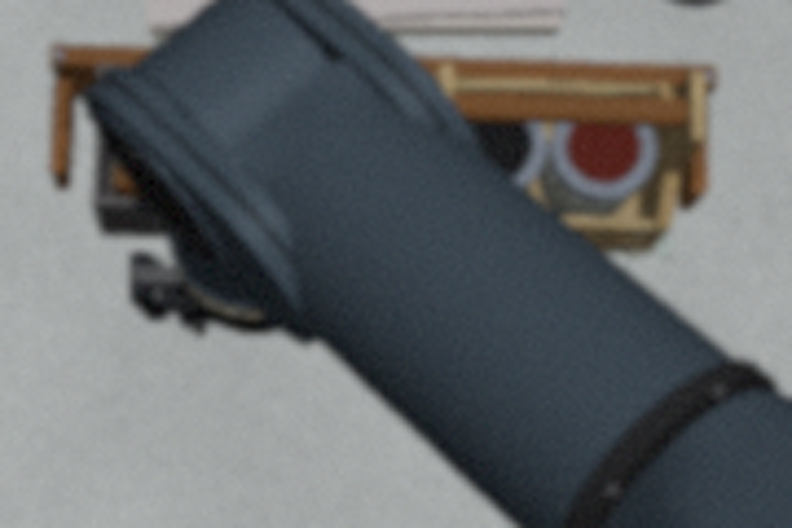

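View pics/s12.png

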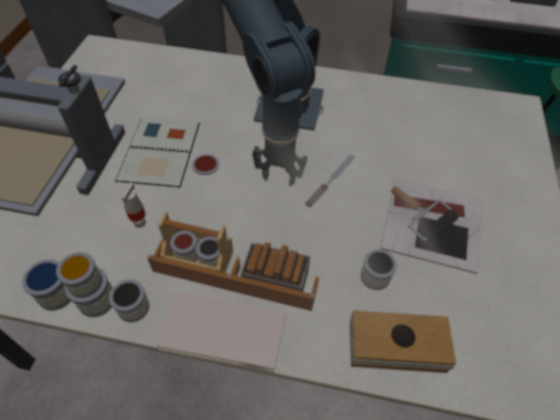

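The scene view shows the tote in the bay at (195,245), hand clear at (280,160), and the other things unmoved. One last overlay check of the tote pose.

```bash
python3 - <<'E'
from fit import *
o=(150,205)
im=bot.get_image('scene')
a=cv2.imread('pics/s12.png')[o[1]:o[1]+80,o[0]:o[0]+105]; a=cv2.resize(a,None,fx=7.5,fy=7.5,interpolation=cv2.INTER_CUBIC)
P=[(.0525,.085,.08),(.0525,-.085,.08),(-.0525,.085,.08),(-.0525,.085,.008),(.023,.085,.185),(-.023,.085,.185),(.023,-.085,.185),(-.023,-.085,.185)]
for q in (proj(im,c2w(P,[.726,-.124,-.054]))+.4-o)*7.5: cv2.circle(a,(int(q[0]),int(q[1])),5,(0,255,0),2)
cv2.imwrite('pics/s12c.png',a)
E
```

```text
(no output)
```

View pics/s12c.png

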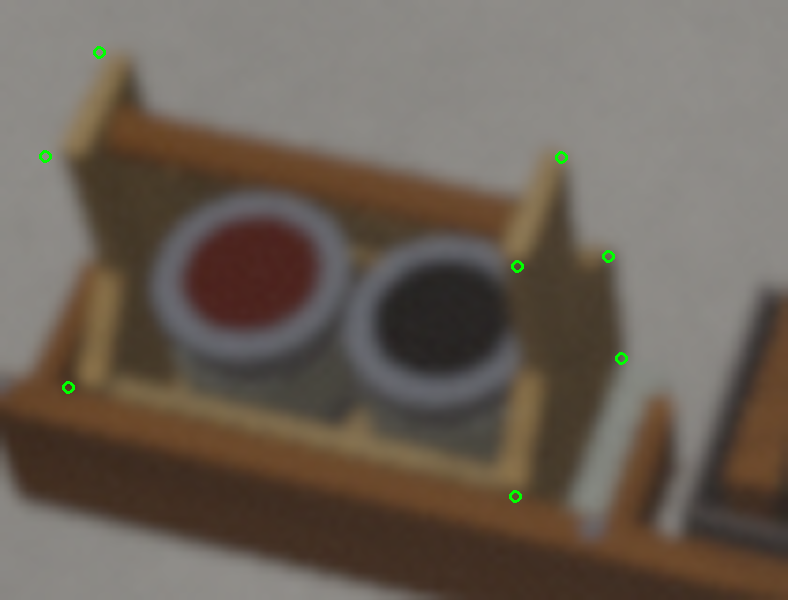

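```bash
python3 -c "
from station import bot
print(bot.sense()['force']); print(bot.sign_off())"
```

```text
[-0.43620873 -1.11670931 -0.22446104]
the job is handed in; nothing more can be done
None
```

The tote is in the empty bay, square and against the rail as far as I can measure, and the job is handed in. No verdict was reported.

**What I did:** I pushed the tote with both fingertips low on its rear slat, about 25–35 mm above the bench, turning it square on the way in.

**Last checks:**
- **Position:** the wrist camera, with the fingers still on the tote, put its rear edge within about 1 mm of the bay sheet's rear edge. It was centred within about 1 mm, with yaw -0.054 rad against the sheet's -0.055.
- **Seating:** a final nudge moved the hand only 0.5 mm, with the push at 29 N.
- **Hand:** at hand-in it was clear, up at 0.23 m, with about zero force.
- **Other things:** wherever the networks found the loose things again, they read within about 4 mm of the first readings.

**What went wrong or disagreed:**
- My first steep tool tilt ran the arm against its reach limit, before it touched anything. I cut the tilt from 0.4 to 0.2 rad.
- About 14 mm short of home the push stalled at 49 N, with up to 37 N of downward force. I released it and pushed again.
- My first image fit, made from the fence, put home about 4 mm nearer the robot than the sheet did. I went by the sheet.
- The last scene overlay fits the tote's left end, but is up to about 4 pixels off at the right end. The fits showed offsets of 1.5–2 pixels from the start.
- After the move, the top camera gave one low-confidence reading of the bin (0.46) about 75 mm off, with the arm covering it. The scene camera had it within about 6 mm of its start.
- In the last look the networks did not find the tote in either camera.

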